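# Close the paint box with its tongued cover board

### The job

Close the open wooden paint box with the cover board that has a tongue along one edge: hold the board at a slant of some 15 degrees with the tongue edge low, push the tongue well into the groove of the box's higher rail, then, still holding the board, lower its other edge until it lies flat on the box inside the opposite rim. It should end roughly centred along the box, and be let go only once it lies flat. Leave the other, plain-edged board where it lies.

Things in the scene. Friction and masses are not known exactly. Their poses are not given: they have to be found in the camera images.
- cover_handle (a point): Centre of the cover board's handle. Pale board 120 (x) x 150 (y) x 16 mm, 0.26 kg, lying flat, z up. On the middle of its top stands a wooden batten handle 20 wide (x), 90 long (y), 40 mm high; this point is half-way up it, 20 mm above the board's top face, 36 above its underside. Grip it across x. The tongue is on the -x edge, which faces roughly towards the robot.
- cover_tongue (a point): Middle of the tip of the cover board's tongue; axes as cover_handle, from which it lies at x -84, z -28 mm. The tongue is 6 mm thick, sticks out 24 mm, runs along the middle 110 mm of the edge, half-way up the board's thickness. In the groove the board has 12 mm of play between rail and rim; seated, this tip is at x -12 to -24, z -2 mm from groove. It cannot go in level.
- groove (a point): Centre of the groove's mouth in the brown open paint box (fixed, 182 x 170 mm). x: out of the groove, level, across the box, roughly away from the robot; y: along it; z up. 70 mm above table. Groove 20 mm high (+-10), 26 deep, 170 long; rail top at z +20. Ledges that carry the board: top z -10. Opposite rim: inner face x +132, 12 thick, top z +6, level with the seated board's top.
- spare_handle (a point): Centre of the handle of the other board, to be left alone: same pale wood and handle, but 100 x 140 mm with four plain edges and no tongue; lies flat on the table on the other side of the box from the cover board.
Things that resemble listed ones, but are neither listed nor needed, are in the scene too. Leave any red or turquoise look-alike of the part that bears groove alone.

How it is judged:
By the outcome, as a careful person would: the job done as asked, in the order asked, and still so for the second after the job is handed in, with the robot touching nothing.
It also fails if it takes over 48 s, if anything falls off the work surface, if the arm or the gripper's body presses on something with over 40 N, if the wrist force passes 120 N, or if a joint passes its speed limit or range.

### The arm

A 7-joint arm with a two-finger parallel gripper is mounted at the origin on the work surface. World frame = base frame: x ahead of the robot, y to its left, z up, the work surface at z = 0. Lengths are in m, angles in rad, forces in N, time in s.
With the tool pointing down it reaches from about 0.425 to 0.925 m from the base axis. Payload 6.8 kg.
Tool frame: the origin (TCP) lies between the finger pads; the fingertips stand 25 mm ahead of it and the grasp point (between the pads) lies 6 mm ahead of it; z points along the fingers, y is the direction in which the jaws open and shut (so a half turn about z gives the same grasp; the last joint's range is limited). The gripper opens to 85 mm and grips with 20 to 120 N. Pads are 22 mm wide; open, the fingers measure 114 mm over their backs; the gripper's body (76 mm by 85 mm) begins 54 mm behind the grasp point. The pads swing forward as they close: fully open they stand 13 mm farther back than shut.
Start: joints at [-1.444, 0.477, 0.022, 1.555, -0.011, 1.109, -0.083], TCP at [0.157, 0.656, 0.256] pointing down, gripper open.
Joint ranges: [-2.96, 2.96], [-0.34, 2.1], [-1.41, 1.46], [0.24, 2.44], [-1.37, 4.51], [0.17, 1.92], [-2.96, 2.96]. Speed limits (rad/s): [2.39, 2.39, 3.14, 3.14, 3.14, 3.14, 3.14].

### API

Orientations are given as a unit quaternion [w, x, y, z].
In Python, from cell import arm, get_image gives the robot as it stands.
- The arm moves only by the tool carry_out, never from a script. Its argument "steps" is a list of rows, each an object with "travel": the shift along the tool's x, y, z in mm, a list of three; "angular": the turn, a rotation vector about the tool's x, y, z in degrees, a list of three; "jaw": the closure, from 0 (fully open) to 1 (shut). A call has 1 to 20 rows; each row shifts and turns the commanded pose from where the row before left it, along the tool's axes as they then stand; what a row does not reach is not made up. A row lasts 1/10 s, in which the tool goes at most 50 mm and 8.59 degrees, less where a joint would pass 70% of its speed; a pose out of reach is approached as far as the arm can. A call is refused whole if a number of a shift passes 50 or a number of a turn 8.59, either way. A call with a gripper value outside its range is refused whole. The fingers move at their own pace and stop on an object; "force" is the grip in N (left out, the last holds). Time passes only in rows, so rows that do not move let the fingers close. It gives the time, the measured TCP pose, the force and the opening at its end, in the units of the state.
- arm.get_obs(): the state, without advancing time (a new reading comes with each control period).
- get_image(name): name is "scene" or "top" or "wrist"; returns a dict with "frame" (400x640x3 uint8, red, green, blue), "z_map" (400x640 float32, m along the optical axis (not along the pixel's ray), 0 where there is no reading), "fx", "fy", "cx", "cy" (pixels), "pose" (4x4, takes a point from camera to world coordinates); the wrist camera has in their place "mount" (4x4, takes a point from camera to tool coordinates, whose origin is the TCP and whose axes are the flange's). Camera axes: x right, y up, looking along -z (the intrinsics and any distortion apply to the point x, -y, -z); pixel columns grow to the right and rows downward; lengths in m; the calibration is good to about 2 mm. The wrist camera is an equidistant fisheye: a pixel r from the principal point sees the ray r / f radians off the axis. A picture is of the moment at which its call begins: read the wrist's pose just before it.
- arm.hand_in(): hands the job in, once; it reports no verdict.
The state is a dict: "t": time; "joints": joint angles; "joint_vel": joint speeds; "joint_efforts": joint torques, N m; "tcp_pos": TCP position; "orientation": TCP orientation; "ft_force": force on the tool from outside, world axes, zero at the start; "moment": the same for the moment, N m; "grip_width": finger opening in m.
Only numpy, scipy, OpenCV 4.12 (cv2) and the standard library are available. Lean on these libraries where they do the work, as an engineer would, in place of code of your own. Each camera call takes 0.05 s, during which the arm holds its last target. There are 200 camera calls.

## Working session

There is one attempt and no reset: what is moved stays moved. The work goes in short steps, Python scripts to look and compute and a tool call to move; the robot and the scene stay as the last step left them, time stands still between calls to the robot, and variables do not carry over. Pictures are saved under pics/ and viewed, about 8 in all and at most 12, crops included, and the job is handed in when it is done.

Besides the shell and the picture viewer there is one more tool, called after "Request:" by a JSON object that holds its "op" and its "data", one argument or row to a line. carry_out: Moves the arm, as the interface text tells. Its arguments: {"type":"object","properties":{"steps":{"type":"array"},"force":{"type":"number"}},"required":["steps"]}

```bash
ls; mkdir -p pics; cat > h.py <<'E'
import numpy as np, cv2
from cell import arm, get_image
from scipy.spatial.transform import Rotation as R
def pts(im):
    z=im["z_map"]; v,u=np.mgrid[0:400,0:640]
    p=np.stack([(u-im["cx"])/im["fx"]*z,-(v-im["cy"])/im["fy"]*z,-z,np.ones_like(z)],-1)
    w=(p@np.array(im["pose"]).T)[...,:3]; w[z==0]=np.nan; return w
def save(im,n): cv2.imwrite("pics/"+n,cv2.cvtColor(im["frame"],cv2.COLOR_RGB2BGR))
def tool():
    o=arm.get_obs(); q=o["orientation"]
    return o,R.from_quat([q[1],q[2],q[3],q[0]])
E
python3 - <<'E'
from h import *
o,r=tool(); print(o); print(r.as_matrix())
for n in("top","scene"):
    im=get_image(n); save(im,n+"1.png"); np.savez(n+"1.npz",w=pts(im),f=im["frame"]); print(n,np.array(im["pose"]),im["fx"],im["cx"],im["cy"],[k for k in im])
E
```

```text
pics
{'t': 0.0, 'joints': array([-1.44410981,  0.47778566,  0.02234883,  1.55645787, -0.01148864,
        1.10930194, -0.08309086]), 'joint_vel': array([-1.28402292e-03,  4.26496322e-05, -1.10216429e-03,  5.18537647e-04,
        9.68434352e-04,  3.49237942e-04,  4.41717118e-04]), 'joint_efforts': array([-1.26294012e-04, -5.96450007e+01,  1.60796966e+00, -2.81207621e+01,
        1.24441463e-02,  9.29964735e-03,  8.49586002e-06]), 'tcp_pos': array([0.15692085, 0.65594084, 0.25533284]), 'orientation': array([-3.21547903e-05,  1.17110020e-01,  9.93118528e-01, -9.11662176e-04]), 'ft_force': array([ 0.43961374, -0.3697629 ,  0.29507379]), 'moment': array([ 0.07020774, -0.01189687,  0.06256956]), 'grip_width': 0.08534680657879129}
[[-9.72570485e-01  2.32608202e-01 -2.77396587e-04]
 [ 2.32608319e-01  9.72568824e-01 -1.80324590e-03]
 [-1.49662515e-04 -1.81830849e-03 -9.99998336e-01]]
top [[ 0.00518906  0.98473725 -0.17397019  0.20784086]
 [-0.99974612  0.00892333  0.02068971  0.02725775]
 [ 0.02192632  0.17381866  0.98453355  1.01168689]
 [ 0.          0.          0.          1.        ]] 419.9502702205216 322.98339122550976 198.75266702835253 ['frame', 'z_map', 'fx', 'fy', 'cx', 'cy', 'pose']
scene [[-0.41393003 -0.76365571  0.49547139  0.9088734 ]
 [ 0.91023974 -0.34051884  0.23560675  0.25080596]
 [-0.0112051   0.54852245  0.83606074  1.00768516]
 [ 0.          0.          0.          1.        ]] 373.89343487928073 319.0981855600158 203.07322633808917 ['frame', 'z_map', 'fx', 'fy', 'cx', 'cy', 'pose']
```

View pics/top1.png

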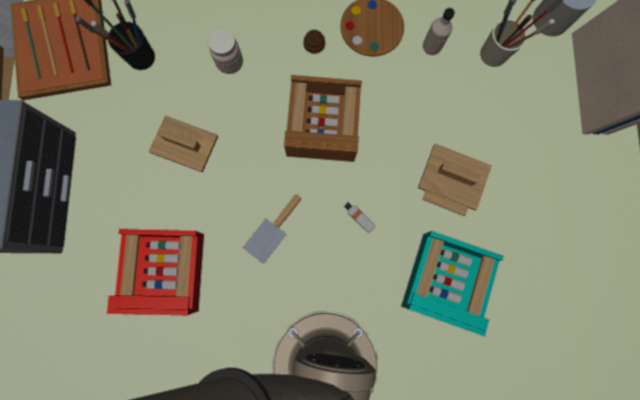

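View pics/scene1.png

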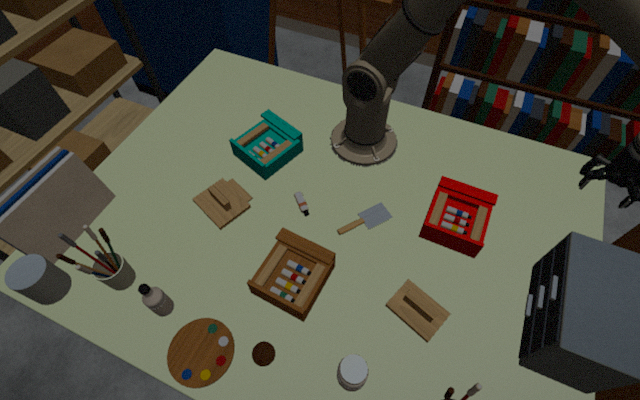

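The top view shows the tongued cover board at (455,178), with its tongue near (445,206) on the robot side. The brown box is at (323,118) with its high rail at the bottom, row ~145. The spare board is at (183,143). The red and turquoise boxes are decoys.

```bash
python3 - <<'E'
from h import *
def rect(p):
    c,s,a=cv2.minAreaRect((p[:,:2]*1000).astype(np.float32)); return np.round(c,1),np.round(s,1),round(a,1),len(p),np.round(np.median(p[:,2]),4)
for n in("top","scene"):
    w=np.load(n+"1.npz")["w"]; 
    def sel(x0,x1,y0,y1,z0,z1):
        m=(w[...,0]>x0)&(w[...,0]<x1)&(w[...,1]>y0)&(w[...,1]<y1)&(w[...,2]>z0)&(w[...,2]<z1)
        m=cv2.morphologyEx(m.astype(np.uint8),cv2.MORPH_OPEN,np.ones((2,2)))>0
        return w[m]
    print(n)
    if n=="top":
        for uv in((455,178),(445,206),(323,145),(323,78),(458,172),(323,118),(350,110)): print(uv,w[uv[1],uv[0]])
    cov=(.38,.68,-.48,-.18); box=(.5,.8,-.13,.13)
    print("handle",rect(sel(*cov,.045,.07))); print("board",rect(sel(*cov,.0115,.022))); print("cov all",rect(sel(*cov,.006,.07)))
    print("railtop",rect(sel(*box,.084,.097))); print("box>55",rect(sel(*box,.05,.097))); print("rim",rect(sel(.66,.8,-.13,.13,.07,.081)))
E
```

```text
top
(455, 178) [ 0.43559722 -0.31248294  0.02754584]
(445, 206) [ 0.36922806 -0.28976593  0.01254878]
(323, 145) [0.49664614 0.00840248 0.08535567]
(323, 78) [0.66458099 0.00910949 0.07791506]
(458, 172) [ 0.44273455 -0.30930627  0.0593719 ]
(323, 118) [0.58458208 0.00754236 0.02546126]
(350, 110) [ 0.59227657 -0.05630093  0.06030874]
handle (array([ 440.6, -324.7]), array([105.4,  30.4]), 77.5, 367, np.float64(0.0548))
board (array([nan, nan]), array([0., 0.]), 0.0, 2290, np.float64(nan))
cov all (array([nan, nan]), array([0., 0.]), 0.0, 3046, np.float64(nan))
railtop (array([516.5,   6.3]), array([ 36.7, 180.4]), 6.4, 782, np.float64(nan))
box>55 (array([629.3, -11. ]), array([146., 309.]), 74.0, 2995, np.float64(nan))
rim (array([662.6,  11.6]), array([148.5,  10.7]), 86.9, 231, np.float64(0.0755))
scene
handle (array([ 445.8, -312.6]), array([86.7, 19. ]), 68.4, 173, np.float64(nan))
board (array([ 439. , -311.4]), array([148. , 132.2]), 68.9, 1223, np.float64(nan))
cov all (array([ 432.7, -306.9]), array([144.6, 146. ]), 67.4, 1596, np.float64(nan))
railtop (array([493.8,  -9.4]), array([  6.3, 167.9]), 177.5, 546, np.float64(nan))
box>55 (array([610.2,  52.7]), array([339. , 175.2]), 22.5, 2694, np.float64(nan))
rim (array([666.8,   3.9]), array([167.4,  12.3]), 89.2, 236, np.float64(0.0752))
```

Request:
{"op": "carry_out", "data": {
  "steps": [
    {"travel": [-47, -5, 0], "angular": [0, 0, 4.25], "jaw": 0},
    {"travel": [-47, -5, 0], "angular": [0, 0, 4.25], "jaw": 0},
    {"travel": [-47, -5, 0], "angular": [0, 0, 4.25], "jaw": 0},
    {"travel": [-47, -5, 0], "angular": [0, 0, 4.25], "jaw": 0},
    {"travel": [-47, -5, 0], "angular": [0, 0, 4.25], "jaw": 0},
    {"travel": [-47, -5, 0], "angular": [0, 0, 4.25], "jaw": 0},
    {"travel": [-47, -5, 0], "angular": [0, 0, 4.25], "jaw": 0},
    {"travel": [-47, -5, 0], "angular": [0, 0, 4.25], "jaw": 0},
    {"travel": [-47, -5, 0], "angular": [0, 0, 4.25], "jaw": 0},
    {"travel": [-47, -5, 0], "angular": [0, 0, 4.25], "jaw": 0},
    {"travel": [-47, -5, 0], "angular": [0, 0, 4.25], "jaw": 0},
    {"travel": [-47, -5, 0], "angular": [0, 0, 4.25], "jaw": 0},
    {"travel": [-47, -5, 0], "angular": [0, 0, 4.25], "jaw": 0},
    {"travel": [-47, -5, 0], "angular": [0, 0, 4.25], "jaw": 0},
    {"travel": [-47, -5, 0], "angular": [0, 0, 4.25], "jaw": 0},
    {"travel": [-47, -5, 0], "angular": [0, 0, 4.25], "jaw": 0},
    {"travel": [-47, -5, 0], "angular": [0, 0, 4.25], "jaw": 0},
    {"travel": [0, 0, 0], "angular": [0, 0, 0], "jaw": 0}
  ]
}}

```text
t: 1.9
tcp_pos: [0.6035, 0.0427, 0.2566]
orientation: [0.001, 0.685, 0.728, -0.001]
ft_force: [-0.5, -0.6, 0.1]
grip_width: 0.0855
```

```bash
cat >> h.py <<'E'
def wrist(n):
    o,r=tool(); im=get_image("wrist"); save(im,n); T=np.eye(4); T[:3,:3]=r.as_matrix(); T[:3,3]=o["tcp_pos"]
    return im,T@np.array(im["mount"])
def wray(im,M,uv,h):
    "fisheye pixels -> points on plane z=h"
    uv=np.atleast_2d(uv).astype(float); d=(uv-[im["cx"],im["cy"]])/[im["fx"],im["fy"]]; t=np.linalg.norm(d,axis=1,keepdims=True)
    s=np.sinc(t/np.pi)
    v=np.hstack([d[:,:1]*s,-d[:,1:]*s,-np.cos(t)])@M[:3,:3].T
    return M[:3,3]+v*((np.asarray(h)-M[2,3])/v[:,2])[:,None]
E
python3 - <<'E'
from h import *
im,M=wrist("w1.png"); o,r=tool(); print(o["tcp_pos"],o["joints"],o["t"],r.as_matrix().round(3)); print(M.round(3),im["fx"],im["cx"],im["cy"])
import pickle; pickle.dump((dict(im),M),open("w1.pkl","wb"))
E
```

```text
[0.60353911 0.04728391 0.2563292 ] [-0.55801396  0.39031801  0.49489468  1.75469528 -0.20802253  1.04937339
  0.07709443] 1.95 [[-0.067  0.998 -0.   ]
 [ 0.998  0.067 -0.002]
 [-0.002 -0.    -1.   ]]
[[ 0.998 -0.061 -0.017  0.6  ]
 [ 0.063  0.961  0.268  0.11 ]
 [-0.    -0.269  0.963  0.373]
 [ 0.     0.     0.     1.   ]] 309.70691628693146 319.30886260874354 201.93704535892536
```

View pics/w1.png

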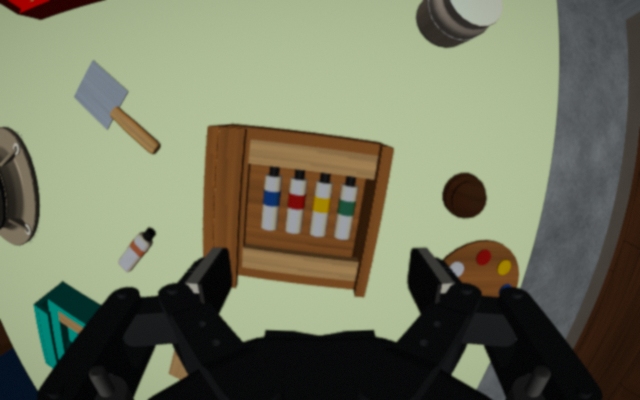

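The box fills the view, with its rail at columns ~205–245 and its rim at columns ~355–393. I'll enlarge the crop for exact edges.

```bash
python3 - <<'E'
import cv2
i=cv2.imread("pics/w1.png")[115:305,195:405]; i=cv2.resize(i,None,fx=3.1,fy=3.1,interpolation=cv2.INTER_CUBIC)
i=cv2.convertScaleAbs(i,alpha=1.5); cv2.imwrite("pics/w1c.png",i); print(i.shape)
E
```

```text
(589, 651, 3)
```

View pics/w1c.png

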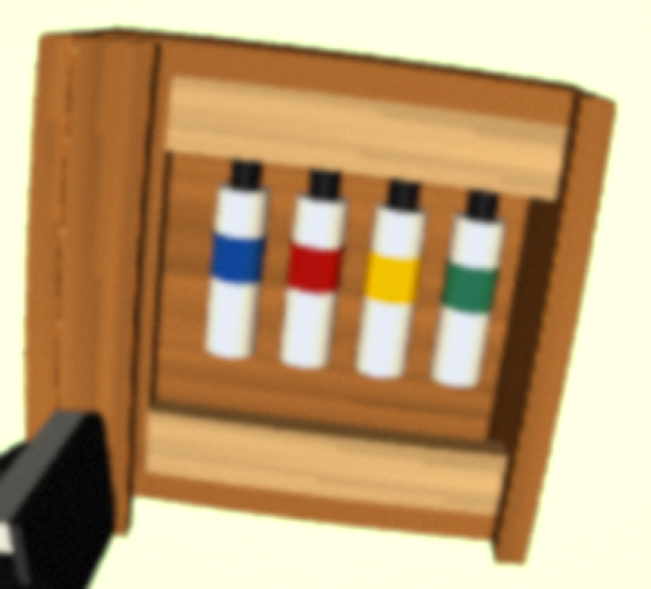

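```bash
python3 - <<'E'
from h import *; import pickle
im,M=pickle.load(open("w1.pkl","rb"))
c=lambda *a: np.array(a)/3.1+[195,115]
P=lambda a,h: wray(im,M,a,h)[:,:2].round(4)
ra=P(c((157,42),(145,290),(129,530)),.09); print("rail inner",ra)
print("rail others",P(c((115,27),(68,34),(41,36)),.09).tolist(),P(c((41,36),),0).tolist())
ri=P(c((578,88),(614,103),(494,555),(524,562)),.076); print("rim in,out,in,out",ri)
print("ledges", P(c((172,77),(568,125),(165,152),(152,410),(147,472),(507,457),(500,514)),.06))
f=lambda a,b: np.degrees(np.arctan2(*(a-b)[::-1]))
print(f(ra[0],ra[2])-90,f(ri[0],ri[2])-90,f(ri[1],ri[3])-90)
E
```

```text
rail inner [[ 0.5327  0.0973]
 [ 0.5299  0.0199]
 [ 0.5215 -0.0688]]
rail others [[0.5194, 0.1016], [0.5044, 0.0992], [0.4956, 0.0985]] [[0.4623, 0.0948]]
rim in,out,in,out [[ 0.6618  0.0901]
 [ 0.6738  0.0864]
 [ 0.6516 -0.0778]
 [ 0.663  -0.0805]]
ledges [[ 0.5311  0.0844]
 [ 0.6629  0.0764]
 [ 0.5293  0.0591]
 [ 0.5243 -0.0353]
 [ 0.5215 -0.0611]
 [ 0.6544 -0.0452]
 [ 0.6545 -0.0694]]
-3.8575726407236033 -3.4764716252285695 -3.7024139488813432
```

```bash
python3 - <<'E'
from h import *; import pickle
a=pickle.load(open("w1.pkl","rb")); b=wrist("w2.png"); o,r=tool()
print(o["tcp_pos"],o["t"],r.as_matrix().round(3)[:, 1])
for im,M in (a,b):
    hsv=cv2.cvtColor(im["frame"],cv2.COLOR_RGB2HSV); 
    for lo,hi in((100,130),(22,35),(65,90)):
        m=(hsv[...,0]>=lo)&(hsv[...,0]<=hi)&(hsv[...,1]>130)&(hsv[...,2]>50); m[:,:240]=0;m[:,370:]=0;m[:160]=0;m[260:]=0
        v,u=np.nonzero(m); print(len(u),u.mean(),v.mean(),wray(im,M,[[u.mean(),v.mean()]],.02)[0])
E
```

```text
[0.60354704 0.05059757 0.25608681] 2.0 [ 0.997  0.072 -0.001]
188 271.1170212765957 198.39893617021278 [0.54873998 0.0125975  0.02      ]
219 321.365296803653 204.7716894977169 [0.60892794 0.00851316 0.02      ]
154 345.84415584415586 207.85064935064935 [0.63835041 0.00652759 0.02      ]
187 270.75401069518716 202.27272727272728 [0.54860813 0.01268864 0.02      ]
217 321.08755760368666 209.12442396313364 [0.60912571 0.00838929 0.02      ]
152 345.1644736842105 212.375 [0.63818947 0.00630318 0.02      ]
```

Request:
{"op": "carry_out", "data": {
  "steps": [
    {"travel": [-43, -23, 0], "angular": [0, 0, 0], "jaw": 0},
    {"travel": [-43, -23, 0], "angular": [0, 0, 0], "jaw": 0},
    {"travel": [-43, -23, 0], "angular": [0, 0, 0], "jaw": 0},
    {"travel": [-43, -23, 0], "angular": [0, 0, 0], "jaw": 0},
    {"travel": [-43, -23, 0], "angular": [0, 0, 0], "jaw": 0},
    {"travel": [-43, -23, 0], "angular": [0, 0, 0], "jaw": 0},
    {"travel": [-43, -23, 0], "angular": [0, 0, 0], "jaw": 0},
    {"travel": [-43, -23, 0], "angular": [0, 0, 0], "jaw": 0},
    {"travel": [0, 0, 0], "angular": [0, 0, 6.5], "jaw": 0},
    {"travel": [0, 0, 0], "angular": [0, 0, 6.5], "jaw": 0},
    {"travel": [0, 0, 0], "angular": [0, 0, 6.5], "jaw": 0},
    {"travel": [0, 0, 0], "angular": [0, 0, 6.5], "jaw": 0},
    {"travel": [0, 0, 0], "angular": [0, 0, 0], "jaw": 0},
    {"travel": [0, 0, 0], "angular": [0, 0, 0], "jaw": 0}
  ]
}}

```text
t: 3.4
tcp_pos: [0.4468, -0.3034, 0.2561]
orientation: [-0.0, 0.826, 0.564, -0.0]
ft_force: [-0.1, 0.5, 0.8]
grip_width: 0.0851
```

```bash
python3 - <<'E'
from h import *; import pickle
b=wrist("w3.png"); o,r=tool(); pickle.dump(b,open("w3.pkl","wb"))
print(o["tcp_pos"],o["t"],o["joints"],r.as_matrix().round(3))
i=cv2.imread("pics/w3.png"); cv2.imwrite("pics/w3c.png",cv2.resize(i[60:340,140:500],None,fx=2.1,fy=2.1,interpolation=cv2.INTER_CUBIC))
E
```

```text
[ 0.44666805 -0.3036731   0.2561368 ] 3.45 [-0.11442093  0.30703646  0.73669235  1.91548622 -0.24245177  1.0092424
  0.35544024] [[ 0.365  0.931 -0.   ]
 [ 0.931 -0.365  0.   ]
 [ 0.    -0.    -1.   ]]
```

View pics/w3c.png

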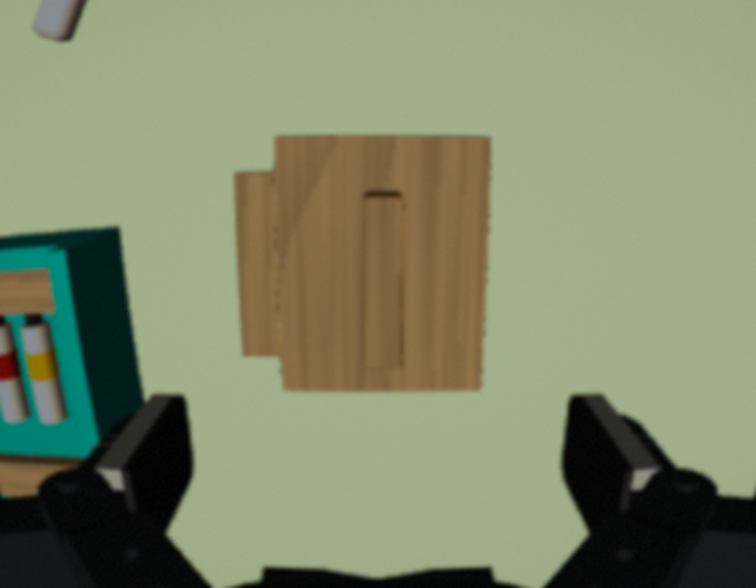

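```bash
python3 - <<'E'
from h import *; import pickle
im,M=pickle.load(open("w3.pkl","rb"))
c=lambda *a: np.array(a)/2.1+[140,60]
b=wray(im,M,c((276,137),(491,138),(483,389),(283,389)),.016); h=wray(im,M,c((364,197),(404,197),(404,369),(365,369)),.056)
t=wray(im,M,c((235,173),(244,356)),.011)
for p in(b,h):
    print(p.mean(0).round(4),[np.linalg.norm(p[i,:2]-p[i-1,:2]).round(4) for i in range(4)], [np.degrees(np.arctan2(*(p[i]-p[j])[1::-1])).round(1) for i,j in((1,0),(2,3),(0,3),(1,2))])
print(t)
o,r=tool(); m=r.as_matrix()
g=b.mean(0); print("tool delta to board centre",m.T@(np.r_[g[:2],.036]-o["tcp_pos"]), m.T@(np.r_[h.mean(0)[:2],.036]-o["tcp_pos"]))
print("decoy", wray(im,M,c((120,228),(143,400)),.09))
E
```

```text
[ 0.4463 -0.3174  0.016 ] [np.float64(0.1481), np.float64(0.1179), np.float64(0.1479), np.float64(0.1202)] [np.float64(-21.5), np.float64(-21.4), np.float64(68.3), np.float64(69.2)]
[ 0.4463 -0.3174  0.056 ] [np.float64(0.0897), np.float64(0.0196), np.float64(0.0898), np.float64(0.0204)] [np.float64(-21.2), np.float64(-21.3), np.float64(68.8), np.float64(69.3)]
[[ 0.38806875 -0.23634235  0.011     ]
 [ 0.34837045 -0.33812716  0.011     ]]
tool delta to board centre [-0.01298012  0.00473209  0.22013244] [-0.01296788  0.00472675  0.22013244]
decoy [[ 0.34508733 -0.23861157  0.09      ]
 [ 0.31608387 -0.32004237  0.09      ]]
```

Request:
{"op": "carry_out", "data": {
  "steps": [
    {"travel": [-13, 4.7, 20], "angular": [0, 0, 0], "jaw": 0},
    {"travel": [0, 0, 45], "angular": [0, 0, 0], "jaw": 0},
    {"travel": [0, 0, 45], "angular": [0, 0, 0], "jaw": 0},
    {"travel": [0, 0, 40], "angular": [0, 0, 0], "jaw": 0},
    {"travel": [0, 0, 30], "angular": [0, 0, 0], "jaw": 0},
    {"travel": [0, 0, 20], "angular": [0, 0, 0], "jaw": 0},
    {"travel": [0, 0, 10], "angular": [0, 0, 0], "jaw": 0},
    {"travel": [0, 0, 0], "angular": [0, 0, 0], "jaw": 0},
    {"travel": [0, 0, 0], "angular": [0, 0, 0], "jaw": 0},
    {"travel": [0, 0, 0], "angular": [0, 0, 0], "jaw": 0.5},
    {"travel": [0, 0, 0], "angular": [0, 0, 0], "jaw": 1},
    {"travel": [0, 0, 0], "angular": [0, 0, 0], "jaw": 1},
    {"travel": [0, 0, 0], "angular": [0, 0, 0], "jaw": 1},
    {"travel": [0, 0, 0], "angular": [0, 0, 0], "jaw": 1},
    {"travel": [0, 0, 0], "angular": [0, 0, 0], "jaw": 1},
    {"travel": [0, 0, 0], "angular": [0, 0, 0], "jaw": 1}
  ],
  "force": 80
}}

```text
t: 5.05
tcp_pos: [0.4456, -0.3185, 0.0467]
orientation: [-0.0, 0.828, 0.561, 0.0]
ft_force: [-1.3, 1.1, 5.9]
grip_width: 0.0186
```

Request:
{"op": "carry_out", "data": {
  "steps": [
    {"travel": [0, 0, -20], "angular": [0, 0, 0], "jaw": 1},
    {"travel": [0, 0, -40], "angular": [0, 0, 0], "jaw": 1},
    {"travel": [0, 0, -40], "angular": [0, 0, 0], "jaw": 1},
    {"travel": [0, 0, -40], "angular": [0, 0, 0], "jaw": 1},
    {"travel": [0, 0, -40], "angular": [0, 0, 0], "jaw": 1},
    {"travel": [37, 5, 0], "angular": [0, 0, 0], "jaw": 1},
    {"travel": [37, 5, 0], "angular": [0, 0, 0], "jaw": 1},
    {"travel": [37, 5, 0], "angular": [0, 0, 0], "jaw": 1},
    {"travel": [37, 5, 0], "angular": [0, 0, 0], "jaw": 1},
    {"travel": [37, 5, 0], "angular": [0, 0, 0], "jaw": 1},
    {"travel": [37, 5, 0], "angular": [0, 0, 0], "jaw": 1},
    {"travel": [37, 5, 0], "angular": [0, 0, 0], "jaw": 1},
    {"travel": [37, 5, 0], "angular": [0, 0, 0], "jaw": 1},
    {"travel": [37, 5, 0], "angular": [0, 0, 0], "jaw": 1},
    {"travel": [37, 5, 0], "angular": [0, 0, 0], "jaw": 1},
    {"travel": [0, 0, 0], "angular": [0, 0, -5.9], "jaw": 1},
    {"travel": [0, 0, 0], "angular": [0, 0, -5.9], "jaw": 1},
    {"travel": [0, 0, 0], "angular": [0, 0, -5.9], "jaw": 1},
    {"travel": [0, 0, 0], "angular": [0, 0, 0], "jaw": 1}
  ]
}}

```text
t: 6.95
tcp_pos: [0.6282, 0.0068, 0.2256]
orientation: [-0.001, 0.731, 0.682, -0.001]
ft_force: [-1.0, -0.4, -3.6]
grip_width: 0.0192
```

Request:
{"op": "carry_out", "data": {
  "steps": [
    {"travel": [0, 0, 0], "angular": [-3, 0, 0], "jaw": 1},
    {"travel": [0, 0, 0], "angular": [-3, 0, 0], "jaw": 1},
    {"travel": [0, 0, 0], "angular": [-3, 0, 0], "jaw": 1},
    {"travel": [0, 0, 0], "angular": [-3, 0, 0], "jaw": 1},
    {"travel": [0, 0, 0], "angular": [-3, 0, 0], "jaw": 1},
    {"travel": [0, 0, 0], "angular": [0, 0, 0], "jaw": 1},
    {"travel": [0, 0, 0], "angular": [0, 0, 0], "jaw": 1},
    {"travel": [0, 0, 0], "angular": [0, 0, 0], "jaw": 1}
  ]
}}

```text
t: 7.75
tcp_pos: [0.6292, 0.0069, 0.2263]
orientation: [0.095, 0.725, 0.676, 0.089]
ft_force: [0.7, -0.5, -3.6]
grip_width: 0.019
```

```bash
cat >> h.py <<'E'
G=np.array([.526,.014,.070]); a=np.radians(-3.7); B=np.array([[np.cos(a),-np.sin(a),0],[np.sin(a),np.cos(a),0],[0,0,1]])
def rep(off=10.7):
    o,r=tool(); m=r.as_matrix(); tip=o["tcp_pos"]+m@np.array([0,-.084,(28+off)/1000])
    print("t",o["t"],"tcp",o["tcp_pos"].round(4),"F",o["ft_force"].round(1),"w",round(o["grip_width"],4))
    print("tip in groove mm",(B.T@(tip-G)*1000).round(1),"x_b",(B.T@m[:,1]).round(3),"tilt",np.degrees(np.arcsin(m[2,1])).round(1),"yaw err",np.degrees(np.arctan2(*(B.T@m[:,1])[1::-1])).round(1),"roll",np.degrees(m[2,0]).round(1)); return o,m
E
python3 - <<'E'
from h import *; import pickle
rep(); b=wrist("w4.png"); pickle.dump(b,open("w4.pkl","wb"))
E
```

```text
t 7.75 tcp [0.6292 0.0069 0.2263] F [ 0.7 -0.5 -3.6] w 0.019
tip in groove mm [32.3 -0.  97.2] x_b [ 0.966 -0.006  0.258] tilt 15.0 yaw err -0.3 roll 0.0
```

View pics/w4.png

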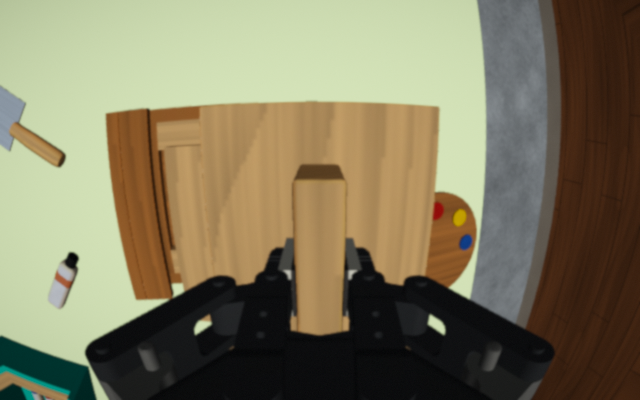

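Board held square over the box. Its top-face corners are at (200,106) and (438,106), and the rail's inner edge runs (149,110)–(170,297). I'll check these against the predicted pixels to see whether it slipped in the grip.

```bash
python3 - <<'E'
from h import *; import pickle
im,M=pickle.load(open("w4.pkl","rb")); mt=np.array(im["mount"])
def proj(p):
    q=(np.linalg.inv(mt)@np.r_[p,1])[:3]; q=np.array([q[0],-q[1],-q[2]]); t=np.arctan2(np.hypot(q[0],q[1]),q[2]); d=q[:2]/np.hypot(*q[:2])*t
    return (d*im["fx"]+[im["cx"],im["cy"]]).round(1)
for n,(x,y,z) in dict(c1=(-60,75,-20),c2=(60,75,-20),h1=(-10,45,20),h2=(10,45,20),t=(-84,55,-25)).items():
    print(n,proj(np.array([y,x,-(z-10.7)])/1000), proj(np.array([y,x+3,-(z-10.7)])/1000),proj(np.array([y,x,-(z-10.7+3)])/1000))
# top rail inner edge in image
o,r=tool(); print(wray(im,M,[[149,110],[170,297]],.09))
E
python3 - <<'E'
import cv2
i=cv2.imread("pics/w4.png")[90:240,95:455]; cv2.imwrite("pics/w4c.png",cv2.convertScaleAbs(cv2.resize(i,None,fx=2.2,fy=2.2,interpolation=cv2.INTER_CUBIC),alpha=1.2))
E
```

```text
c1 [196.9 107.7] [202.4 107.2] [194.6 107.6]
c2 [439.7 108. ] [445.2 108.4] [442.  107.8]
h1 [289.6 182.2] [298.  182.2] [288.8 183.9]
h2 [345.8 182.3] [354.2 182.3] [346.5 184. ]
t [162.1 148.6] [166.8 148.3] [159.5 149.2]
[[ 0.53361226  0.09477743  0.09      ]
 [ 0.51833219 -0.07002911  0.09      ]]
```

View pics/w4c.png

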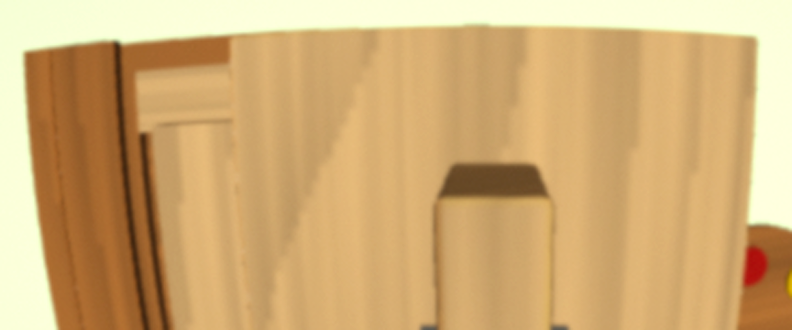

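Predicted and seen corners agree to ~1–3 px, so the board hasn't turned and hangs perhaps 1–3 mm low. I'll lower it so the tongue is at groove height in front of the mouth.

Request:
{"op": "carry_out", "data": {
  "steps": [
    {"travel": [0, -7.8, 29], "angular": [0, 0, 0], "jaw": 1},
    {"travel": [0, -7.8, 29], "angular": [0, 0, 0], "jaw": 1},
    {"travel": [0, -5.2, 19.3], "angular": [0, 0, 0], "jaw": 1},
    {"travel": [0, -2.6, 9.7], "angular": [0, 0, 0], "jaw": 1},
    {"travel": [0, -2.2, 8.1], "angular": [0, 0, 0], "jaw": 1},
    {"travel": [0, 0, 0], "angular": [0, 0, 0], "jaw": 1},
    {"travel": [0, 0, 0], "angular": [0, 0, 0], "jaw": 1},
    {"travel": [0, 0, 0], "angular": [0, 0, 0], "jaw": 1}
  ]
}}

```text
t: 8.6
tcp_pos: [0.6296, 0.0069, 0.129]
orientation: [0.096, 0.725, 0.676, 0.09]
ft_force: [-0.1, 0.0, -4.3]
grip_width: 0.0189
```

```bash
python3 - <<'E'
from h import *; import pickle
rep(12); im,M=wrist("w5.png"); sc=get_image("scene")
a=cv2.resize(im["frame"][90:300,60:340],None,fx=1.8,fy=1.8,interpolation=2); b=cv2.resize(sc["frame"][200:340,220:370],None,fx=2,fy=2,interpolation=2)
c=np.zeros((max(a.shape[0],b.shape[0]),a.shape[1]+b.shape[1],3),np.uint8); c[:a.shape[0],:a.shape[1]]=a; c[:b.shape[0],a.shape[1]:]=b
cv2.imwrite("pics/w5c.png",c[...,::-1]); print(c.shape)
E
```

```text
t 8.6 tcp [0.6296 0.0069 0.129 ] F [-0.1  0.  -4.3] w 0.0189
tip in groove mm [33.2 -0.  -1.6] x_b [ 0.965 -0.005  0.261] tilt 15.1 yaw err -0.3 roll 0.0
(378, 804, 3)
```

View pics/w5c.png

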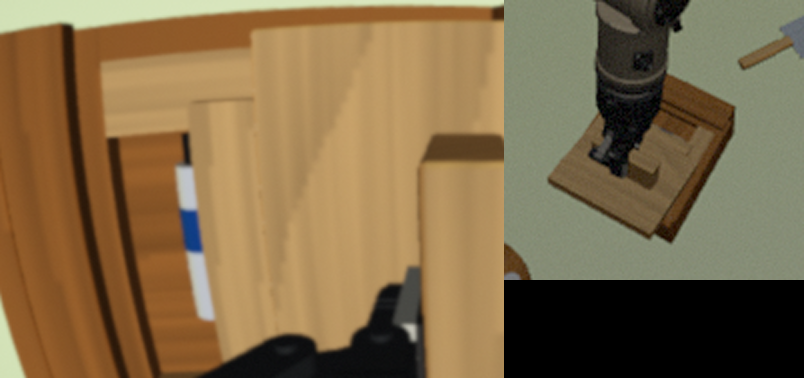

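The tongue lies in front of the mouth, with its end corner at wrist pixel (166,146). The rail edge passes (98,104), and the ledge meets the rail at (117,124).

```bash
python3 - <<'E'
from h import *
rep(12); o,r=tool(); im,M=wrist("w6.png")
for n,uv,h in(("tongue",(165.6,146),.0713),("rail",(97.8,104),.09),("ledge",(117,124.4),.06)): print(n,(B.T@(wray(im,M,[uv],h)[0]-G)*1000).round(1))
E
```

```text
t 8.7 tcp [0.6294 0.0069 0.1287] F [ 0.1  0.6 -3.6] w 0.0192
tip in groove mm [32.9  0.  -1.7] x_b [ 0.966 -0.005  0.26 ] tilt 15.1 yaw err -0.3 roll 0.0
tongue [33.9 56.2  1.3]
rail [ 2.6 81.9 20. ]
ledge [  1.1  71.1 -10. ]
```

Request:
{"op": "carry_out", "data": {
  "steps": [
    {"travel": [0, -9.7, -2.6], "angular": [0, 0, 0], "jaw": 1},
    {"travel": [0, -9.7, -2.6], "angular": [0, 0, 0], "jaw": 1},
    {"travel": [0, -9.7, -2.6], "angular": [0, 0, 0], "jaw": 1},
    {"travel": [0, -5.8, -1.55], "angular": [0, 0, 0], "jaw": 1},
    {"travel": [0, -4.8, -1.3], "angular": [0, 0, 0], "jaw": 1},
    {"travel": [0, 0, 0], "angular": [0, 0, 0], "jaw": 1},
    {"travel": [0, 0, 0], "angular": [0, 0, 0], "jaw": 1}
  ]
}}

```text
t: 9.45
tcp_pos: [0.5881, 0.0098, 0.128]
orientation: [0.096, 0.725, 0.676, 0.089]
ft_force: [-0.4, -0.6, -3.5]
grip_width: 0.0188
```

Request:
{"op": "carry_out", "data": {
  "steps": [
    {"travel": [0, -3.9, -1.05], "angular": [0, 0, 0], "jaw": 1},
    {"travel": [0, -3.9, -1.05], "angular": [0, 0, 0], "jaw": 1},
    {"travel": [0, 0, 0], "angular": [0, 0, 0], "jaw": 1},
    {"travel": [0, 0, 0], "angular": [0, 0, 0], "jaw": 1}
  ]
}}

```text
t: 9.85
tcp_pos: [0.5797, 0.0103, 0.1278]
orientation: [0.095, 0.725, 0.676, 0.089]
ft_force: [0.8, 0.4, -2.9]
grip_width: 0.0193
```

```bash
python3 - <<'E'
from h import *
rep(12); im,M=wrist("w7.png")
cv2.imwrite("pics/w7c.png",cv2.resize(im["frame"][80:300,60:460],None,fx=2,fy=2,interpolation=2)[...,::-1])
E
```

```text
t 9.85 tcp [0.5797 0.0103 0.1278] F [ 0.8  0.4 -2.9] w 0.0193
tip in groove mm [-17.    0.2  -2.5] x_b [ 0.966 -0.005  0.259] tilt 15.0 yaw err -0.3 roll 0.0
```

View pics/w7c.png

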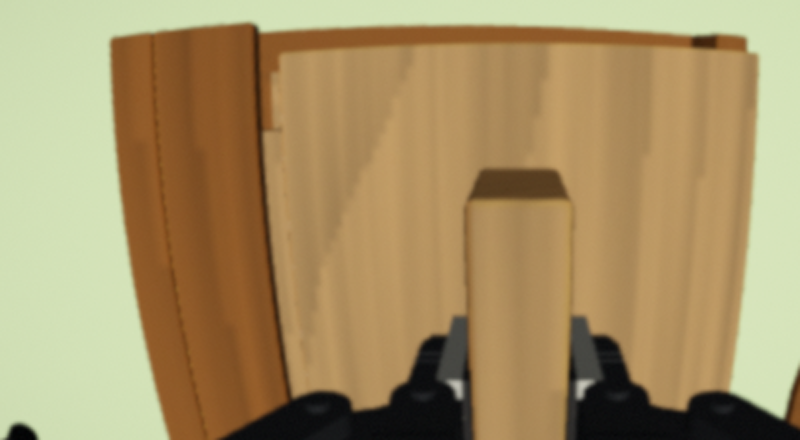

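Tongue is in the groove with no contact force. I'll go slightly deeper, then pivot flat about the tip.

Request:
{"op": "carry_out", "data": {
  "steps": [
    {"travel": [0, -1.2, -1.4], "angular": [0, 0, 0], "jaw": 1},
    {"travel": [0, 1.32, 2.96], "angular": [2, 0, 0], "jaw": 1},
    {"travel": [0, 1.32, 2.96], "angular": [2, 0, 0], "jaw": 1},
    {"travel": [0, 1.32, 2.96], "angular": [2, 0, 0], "jaw": 1},
    {"travel": [0, 1.32, 2.96], "angular": [2, 0, 0], "jaw": 1},
    {"travel": [0, 1.32, 2.96], "angular": [2, 0, 0], "jaw": 1},
    {"travel": [0, 0.66, 1.48], "angular": [1, 0, 0], "jaw": 1},
    {"travel": [0, 0.66, 1.48], "angular": [1, 0, 0], "jaw": 1},
    {"travel": [0, 0, 0], "angular": [0, 0, 0], "jaw": 1},
    {"travel": [0, 0, 0], "angular": [0, 0, 0], "jaw": 1}
  ]
}}

```text
t: 10.9
tcp_pos: [0.5889, 0.0096, 0.1127]
orientation: [0.019, 0.731, 0.682, 0.018]
ft_force: [-0.4, -0.1, -3.3]
grip_width: 0.0191
```

Request:
{"op": "carry_out", "data": {
  "steps": [
    {"travel": [0, 0.66, 1.48], "angular": [1, 0, 0], "jaw": 1},
    {"travel": [0, 0.66, 1.48], "angular": [1, 0, 0], "jaw": 1},
    {"travel": [0, 0.66, 1.48], "angular": [1, 0, 0], "jaw": 1},
    {"travel": [0, 0, 0], "angular": [0, 0, 0], "jaw": 1},
    {"travel": [0, 0, 0], "angular": [0, 0, 0], "jaw": 1}
  ]
}}

```text
t: 11.4
tcp_pos: [0.5912, 0.0094, 0.1082]
orientation: [0.0, 0.731, 0.682, -0.0]
ft_force: [0.1, -0.3, -3.2]
grip_width: 0.0191
```

```bash
python3 - <<'E'
from h import *
rep(12); im,M=wrist("w8.png")
cv2.imwrite("pics/w8c.png",cv2.resize(im["frame"][80:300,60:460],None,fx=2,fy=2,interpolation=2)[...,::-1])
E
```

```text
t 11.4 tcp [0.5912 0.0094 0.1082] F [ 0.1 -0.3 -3.2] w 0.0191
tip in groove mm [-18.6   0.   -1.8] x_b [ 1.    -0.005 -0.   ] tilt -0.0 yaw err -0.3 roll -0.0
```

View pics/w8c.png

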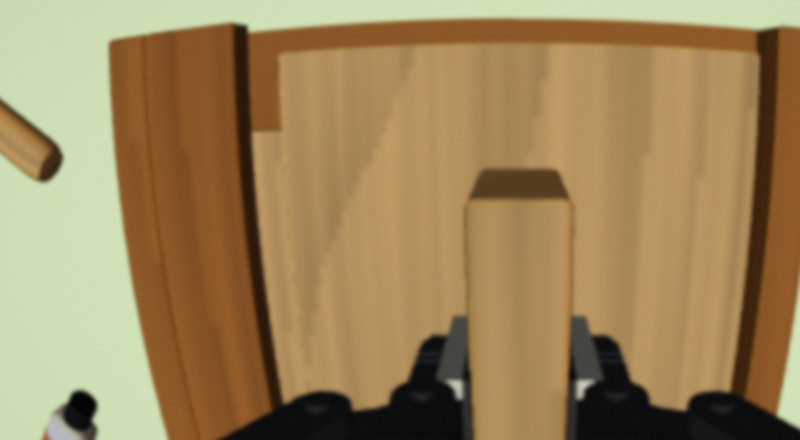

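The board is level, with its tongue in the groove and no contact yet. It sits closer to the rim (columns 759–777) than the rail, so I'll shift it slightly towards the rail, then lower to contact.

Request:
{"op": "carry_out", "data": {
  "steps": [
    {"travel": [0, -2, 0], "angular": [0, 0, 0], "jaw": 1},
    {"travel": [0, 0, 0.7], "angular": [0, 0, 0], "jaw": 1},
    {"travel": [0, 0, 0], "angular": [0, 0, 0], "jaw": 1},
    {"travel": [0, 0, 0], "angular": [0, 0, 0], "jaw": 1}
  ]
}}

```text
t: 11.85
tcp_pos: [0.5891, 0.0097, 0.1077]
orientation: [-0.0, 0.731, 0.682, 0.0]
ft_force: [0.6, 0.7, -2.8]
grip_width: 0.0187
```

Request:
{"op": "carry_out", "data": {
  "steps": [
    {"travel": [0, 0, 0.7], "angular": [0, 0, 0], "jaw": 1},
    {"travel": [0, 0, 0], "angular": [0, 0, 0], "jaw": 1},
    {"travel": [0, 0, 0], "angular": [0, 0, 0], "jaw": 1}
  ]
}}

```text
t: 12.15
tcp_pos: [0.5891, 0.0096, 0.107]
orientation: [-0.0, 0.731, 0.682, -0.0]
ft_force: [-0.7, -0.3, -3.4]
grip_width: 0.0193
```

Request:
{"op": "carry_out", "data": {
  "steps": [
    {"travel": [0, 0, 0.7], "angular": [0, 0, 0], "jaw": 1},
    {"travel": [0, 0, 0], "angular": [0, 0, 0], "jaw": 1},
    {"travel": [0, 0, 0], "angular": [0, 0, 0], "jaw": 1}
  ]
}}

```text
t: 12.45
tcp_pos: [0.5892, 0.0096, 0.1067]
orientation: [-0.0, 0.731, 0.682, 0.0]
ft_force: [-2.6, -0.1, 4.6]
grip_width: 0.0193
```

Request:
{"op": "carry_out", "data": {
  "steps": [
    {"travel": [0, 0, 0.7], "angular": [0, 0, 0], "jaw": 1},
    {"travel": [0, 0, 0], "angular": [0, 0, 0], "jaw": 1},
    {"travel": [0, 0, 0], "angular": [0, 0, 0], "jaw": 1}
  ]
}}

```text
t: 12.75
tcp_pos: [0.5893, 0.0096, 0.1067]
orientation: [-0.0, 0.731, 0.682, 0.0]
ft_force: [-4.4, 0.2, 11.5]
grip_width: 0.0191
```

Contact came at TCP z 0.1067, exactly the seated height. I'll ease the pressure and open only partly, to stay clear of the rail, then rise.

Request:
{"op": "carry_out", "data": {
  "steps": [
    {"travel": [0, 0, -0.7], "angular": [0, 0, 0], "jaw": 1},
    {"travel": [0, 0, 0], "angular": [0, 0, 0], "jaw": 1},
    {"travel": [0, 0, 0], "angular": [0, 0, 0], "jaw": 0.8},
    {"travel": [0, 0, 0], "angular": [0, 0, 0], "jaw": 0.5},
    {"travel": [0, 0, 0], "angular": [0, 0, 0], "jaw": 0.5},
    {"travel": [0, 0, 0], "angular": [0, 0, 0], "jaw": 0.5},
    {"travel": [0, 0, 0], "angular": [0, 0, 0], "jaw": 0.5}
  ]
}}

```text
t: 13.45
tcp_pos: [0.5892, 0.0096, 0.1062]
orientation: [0.0, 0.731, 0.682, 0.0]
ft_force: [-0.9, -0.0, 0.7]
grip_width: 0.0427
```

Request:
{"op": "carry_out", "data": {
  "steps": [
    {"travel": [0, 0, -5], "angular": [0, 0, 0], "jaw": 0.5},
    {"travel": [0, 0, -10], "angular": [0, 0, 0], "jaw": 0.5},
    {"travel": [0, 0, -25], "angular": [0, 0, 0], "jaw": 0.5},
    {"travel": [0, 0, -40], "angular": [0, 0, 0], "jaw": 0.5},
    {"travel": [0, 0, -40], "angular": [0, 0, 0], "jaw": 0.5},
    {"travel": [0, 0, -40], "angular": [0, 0, 0], "jaw": 0.5},
    {"travel": [40, 0, 0], "angular": [0, 0, 0], "jaw": 0.5},
    {"travel": [0, 0, 0], "angular": [0, 0, 0], "jaw": 0.5},
    {"travel": [0, 0, 0], "angular": [0, 0, 0], "jaw": 0.5}
  ]
}}

```text
t: 14.35
tcp_pos: [0.5918, 0.0508, 0.2669]
orientation: [-0.0, 0.731, 0.683, 0.0]
ft_force: [0.8, -1.0, 0.1]
grip_width: 0.0428
```

```bash
python3 - <<'E'
from h import *; import pickle
rep(12); b=wrist("w9.png"); pickle.dump(b,open("w9.pkl","wb"))
cv2.imwrite("pics/w9c.png",cv2.resize(b[0]["frame"][80:380,140:500],None,fx=2,fy=2,interpolation=2)[...,::-1])
E
```

```text
t 14.35 tcp [0.5918 0.0508 0.2669] F [ 0.8 -1.   0.1] w 0.0428
tip in groove mm [-20.7  41.3 156.9] x_b [ 1.    -0.003  0.   ] tilt 0.0 yaw err -0.2 roll 0.0
```

View pics/w9c.png

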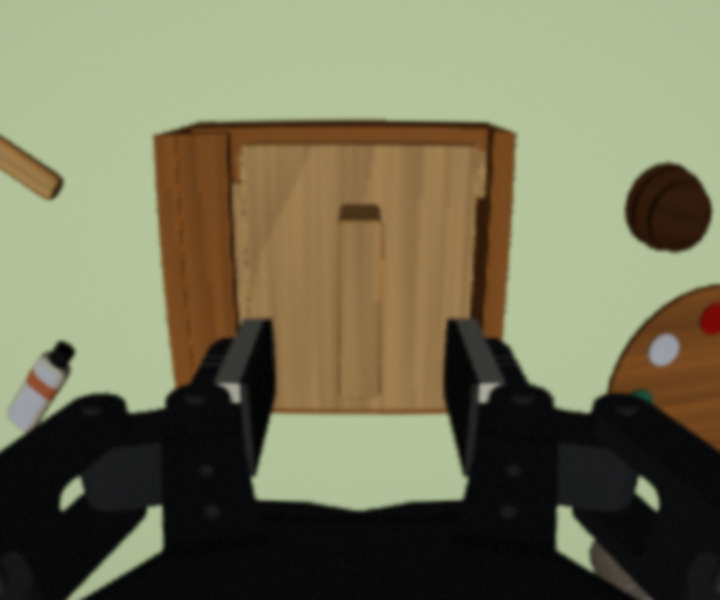

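The board lies flat between rail (column ~232) and rim (~487), with its right edge at ~475 and its tongue under the rail. One numeric check, then hand in.

```bash
python3 - <<'E'
from h import *; import pickle
im,M=pickle.load(open("w9.pkl","rb")); c=lambda *a: np.array(a)/2+[140,80]
print("board top corners", (B.T@(wray(im,M,c((240,143),(476,146),(360,411)),.076)-G).T).T[:,:2].round(4).tolist())
print("rim inner",((wray(im,M,c((488,127)),.076)-G)@B).round(4)); print("handle",((wray(im,M,c((340,221),(381,221),(341,397),(380,397)),.116)-G)@B).round(4).tolist())
f=get_image("top"); w=pts(f); print(arm.get_obs()["ft_force"].round(1)); arm.hand_in()
E
```

```text
board top corners [[0.0045, 0.0765], [0.1234, 0.0749], [0.0649, -0.0753]]
rim inner [[0.1294 0.0847 0.006 ]]
handle [[0.0559, 0.0453, 0.046], [0.0742, 0.0453, 0.046], [0.0555, -0.0434, 0.046], [0.0746, -0.0434, 0.046]]
[-0.1 -0.7 -0.5]
the job is handed in; nothing more can be done
```

I closed the paint box with the tongued cover board and handed the job in at about 14.4 s on the robot's clock, inside the 48 s limit. I gripped the board by its handle and held it at a 15° slant. I pushed the tongue about 18 mm into the groove, with no contact force up to that point, and pivoted the board flat about its tip. I then moved it about 2 mm further in, lowered it until it touched the ledges, eased the pressure and only then let go.

**Last checks:**
- **Position:** The board lies between rail and rim, from x +4.5 to +123 mm against a rim face at about +130 mm. That puts the tongue tip about 20 mm into the groove.
- **Centring:** It is centred along the box to about 1 mm.
- **Height:** It met the ledges at exactly the expected seated height. The handle measured about 19 × 89 mm when projected at its seated height, which also fits a flat board.
- **Forces:** Contact peaked at about 11 N while lowering, and the gripper was clear and reading about 0 N before hand-in.

**Disagreement:** One mid-way picture suggested the board hung 1–3 mm lower in the grip than expected. The contact height did not confirm it.

**Not rechecked:** I never moved the spare board or the red and turquoise boxes, but I did not view them again at the end.

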